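# Restart the paused chess clock

### The arm

A 6-joint arm with a two-finger parallel gripper is mounted at the origin on the work surface. World frame = base frame: x ahead of the robot, y to its left, z up, the work surface at z = 0. Lengths are in m, angles in degrees, forces in N, time in s.
With the tool pointing down it reaches from about 0.25 to 0.725 m from the base axis. Payload 9.7 kg.
Tool frame: the origin (TCP) lies midway between the tips of the shut fingers; the grasp point (between the pads) lies 19 mm behind it (bot.hold_point_z is the distance from the TCP to the grasp point, in m); z points along the fingers, y is the line along which they close (so a half turn about z gives the same grasp; the last joint's range is limited). The gripper opens to 85 mm and grips with 20 to 120 N. Pads are 22 mm wide; open, the fingers measure 114 mm over their backs; the gripper's body (76 mm by 85 mm) begins 54 mm behind the grasp point. The pads swing forward as they close: fully open they stand 13 mm farther back than shut.
Start: joints at [75.401, 4.979, 10.078, 95.1, 0, 90], TCP at [0.139, 0.532, 0.231] pointing down, gripper open.
Joint ranges: [-179.16, 179.16], [-48.56, 103.87], [-65.8, 70.77], [-126.05, 130.52], [-82.76, 87.17], [-180, 180]. Speed limits (degrees/s): [127.2, 127.2, 147.25, 180, 180, 180].

### API

Orientations are given as [roll, pitch, yaw] about the fixed x, y, z axes, in that order (R = Rz(yaw) Ry(pitch) Rx(roll)).
In Python, from workcell import bot gives the robot as it stands.
- The arm moves only by the tool play_rows, never from a script. Its argument "steps" is a list that holds one entry, the list of rows, each a list of 4 numbers: the shift along the tool's x, y, z in m, then the turn about the tool's z in rad. In form: [[[tx, ty, tz, yaw], ...]]. A call has exactly 5 rows; each row shifts and turns the commanded pose from where the row before left it, along the tool's axes as they then stand; what a row does not reach is not made up. A row lasts 1/12 s, in which the tool goes at most 41.7 mm and 7.16 degrees, less where a joint would pass 70% of its speed; a pose out of reach is approached as far as the arm can. A call is refused whole if a number of a shift passes 0.0417 or a number of a turn 0.125, either way. A call with a gripper value outside its range is refused whole. "gripper" is the finger opening in m, from 0 to 0.0854, set as the call begins (left out, the last holds). The fingers move at their own pace and stop on an object; "squeeze" is the grip in N (left out, the last holds). Time passes only in rows, so rows that do not move let the fingers close, or fill a call up. It gives the time, the measured TCP pose, the force, the opening and the grip force at its end, in the units of the state.
- bot.get_obs(): the state, without advancing time (a new reading comes with each control period).
- bot.camera(name): name is "scene" or "top" or "wrist"; returns a dict with "img" (420x560x3 uint8, blue, green, red), "vfov" (degrees; the focal length in pixels is half the picture's height over the tangent of half this angle, whatever the lens; pixels are square), "cx", "cy" (the principal point, pixels), "xyz" and "attitude" of the camera in the world. Camera axes: x right, y down, z forward; pixel columns grow to the right and rows downward; lengths in m; the calibration is good to about 2 mm. A picture is of the moment at which its call begins. There is no depth.
- bot.job_done(): hands the job in; it is judged then, once.
The state is a dict: "time": time; "q": joint angles; "qd": joint speeds; "joint_efforts": joint torques, N m; "ee_pos": TCP position; "tcp_rot": TCP orientation; "wrist_force": force on the tool from outside, world axes, zero at the start; "torque": the same for the moment, N m; "opening": finger opening in m; "grasp_force": force on a finger pad.
Only numpy, scipy, OpenCV 4.12 (cv2) and the standard library are available. Lean on these libraries where they do the work, as an engineer would, in place of code of your own. Each camera call takes 0.05 s, during which the arm holds its last target. There are 200 camera calls.

### The job

The chess clock is paused with its rocker about level: restart it with slow, light fingertip presses, first pressing the large round button in the middle of its front step all the way in and letting it come back up, then pressing fully down the end of the rocker on the side of the player who has the spiral score pad (it stays down by itself). Never press the two small buttons or the other end of the rocker, do not push the clock about, and lift nothing. Leave the chess pieces, score pad, book and mug where they are, and finish with the hand clear.

Things in the scene. Friction and masses are not known exactly. Their poses are not given: they have to be found in the camera images.
- clock: loose grey chess clock, 0.5 kg, flat on the table: 130 mm deep (x), 200 wide (y); origin at the centre of its underside, x away from the robot (turned up to 0.35 rad), y left, z up. Front step (x -65 to -20) 30 mm high with three buttons in a row; back part 45 mm high with the rocker bar lying along y, pivot at x 42, z 66. Straight presses do not tip it
- resume (a joint): press of the large middle button in m: 0 is up, 0.009 is all the way in, on a hard stop; counts as in above 0.005. It springs back. Starts to move at about 1.5 N and is fully in at 5 N; press slowly (about 20 mm/s), for a fast finger hits the stop hard
- resume_top (a point): centre of the top of the large middle button (32 mm diameter, at x = -42, y = 0, z = 51 mm of the clock when up); it moves with the button
- small_left (a joint): press of the small button on the clock's left (+y) in m, 0 is up, 0.009 is in; must stay up. 16 mm diameter, 55 mm left of the large button, top equally high
- small_right (a joint): the same for the small button 55 mm right (-y) of the large one; must stay up
- rocker (a joint): tilt of the aluminium rocker bar in rad: 0 level, +0.14 its left (+y) end fully down, -0.14 its right (-y) end fully down. Starts within 0.03 of level. Stays where it is left; moving it takes about 1.6 N at an end pad; the pads travel about 10.5 mm down from level to a hard stop: press slowly (about 20 mm/s)
- rocker_left (a point): centre of the top of the rocker's left end pad (28 x 36 mm, 75 mm left of the pivot, top 72 mm above the table when level); it moves with the rocker
- rocker_right (a point): centre of the top of the rocker's right end pad, 75 mm right of the pivot, otherwise the same
- pad: the spiral score pad: white note pad 150 x 105 x 12 mm with a wire spiral along one short edge and a pencil lying on it, loose on the table to the left or right of the clock; the rocker end on its side is the one to press. Origin at the centre of its underside; leave it alone
- book: closed clothbound book, 170 x 110 x 28 mm, on the other player's side; origin at the centre of its underside; leave it alone
- mug: white mug, 80 mm wide, 92 mm high, origin at the centre of its underside; leave it alone
- king_a: loose turned wooden chess piece, origin at the centre of its underside; leave it alone; king on the board, 71 mm high, base 25 mm
- king_b: loose turned wooden chess piece, origin at the centre of its underside; leave it alone; king on the board, 71 mm high, base 25 mm
- rook: loose turned wooden chess piece, origin at the centre of its underside; leave it alone; rook on the board, 47 mm high, base 24 mm
- pawn: loose turned wooden chess piece, origin at the centre of its underside; leave it alone; pawn on the board, 41 mm high, base 22 mm
- bishop: loose turned wooden chess piece, origin at the centre of its underside; leave it alone; captured bishop beside the left end of the clock, 58 mm high, base 24 mm
- taken_pawn: loose turned wooden chess piece, origin at the centre of its underside; leave it alone; captured pawn beside the right end of the clock, 41 mm high, base 22 mm
Things that resemble listed ones, but are neither listed nor needed, are in the scene too. What is shaped like the clock but pink is not meant.

How it is judged:
By the outcome, as a careful person would: the job done as asked, in the order asked, and still so for the second after the job is handed in, with the robot touching nothing.
It also fails if it takes over 32 s, if anything falls off the work surface, if the arm or the gripper's body presses on something with over 40 N, if the wrist force passes 120 N, or if a joint passes its speed limit or range.

## Working session

There is one attempt and no reset: what is moved stays moved. The work goes in short steps, Python scripts to look and compute and a tool call to move; the robot and the scene stay as the last step left them, time stands still between calls to the robot, and variables do not carry over. Pictures are saved under pics/ and viewed, at most 10 in all, crops included, and the job is handed in when it is done.

Besides the shell and the picture viewer there is one more tool, called after "Request:" as name(argument=value, ...) on one line, values as JSON. play_rows: Moves the arm, as the interface text tells. Its arguments: {"type":"object","properties":{"steps":{"type":"array","items":{"type":"array","items":{"type":"array","items":{"type":"number"}}}},"gripper":{"type":"number"},"squeeze":{"type":"number"}},"required":["steps"]}

```bash
mkdir -p pics
cat > h.py <<'E'
import numpy as np, cv2
from scipy.spatial.transform import Rotation as R
from workcell import bot
def ray(c,u,v):
    f=c["img"].shape[0]/2/np.tan(np.radians(c["vfov"])/2)
    d=np.array([(u-c["cx"])/f,(v-c["cy"])/f,1])
    return np.array(c["xyz"]),R.from_euler("xyz",c["attitude"],degrees=True).as_matrix()@d
def onz(c,u,v,z):
    o,d=ray(c,u,v); return o+d*(z-o[2])/d[2]
def pix(c,p):
    f=c["img"].shape[0]/2/np.tan(np.radians(c["vfov"])/2)
    q=R.from_euler("xyz",c["attitude"],degrees=True).as_matrix().T@(np.array(p)-c["xyz"])
    return q[:2]/q[2]*f+[c["cx"],c["cy"]]
E
python3 - <<'E'
from h import *
for n in("top","scene"):
    c=bot.camera(n);cv2.imwrite(f"pics/{n}0.png",c["img"]);print(n,c["vfov"],c["cx"],c["cy"],c["xyz"],c["attitude"])
    np.save(n+"0.npy",c,allow_pickle=True)
print(bot.get_obs())
E
```

```text
top 48.69213268833623 281.1242243357267 207.68572520040365 [0.31434573 0.03145564 1.22503886] [-1.70581983e+02 -5.82260973e-02 -8.94850405e+01]
scene 48.61106847572779 279.78819667121513 211.97447015079527 [ 1.5129762  -0.26862351  0.82493869] [-126.39526321   -0.1373473    73.02456511]
{'time': 0.1, 'q': array([ 7.54027983e+01,  5.00809451e+00,  1.00396814e+01,  9.50998370e+01,
       -1.54971270e-04,  9.00017627e+01]), 'qd': array([-0.02717072, -0.04942631,  0.16503391,  0.12012085,  0.03174763,
       -0.00421258]), 'joint_efforts': array([-3.30442344e-04, -5.21562338e+01,  4.65653980e+01,  1.62105449e-02,
        1.48574929e-05, -1.98579806e-05]), 'ee_pos': array([0.13856162, 0.53204972, 0.23065873]), 'tcp_rot': array([-1.79931750e+02,  1.57070877e-04,  1.65401036e+02]), 'wrist_force': array([-0.08112898,  0.41713646, -0.67943729]), 'torque': array([ 0.03988421, -0.03776567,  0.04663373]), 'grasp_force': 0.0, 'opening': 0.08541958483620526}
```

View pics/top0.png

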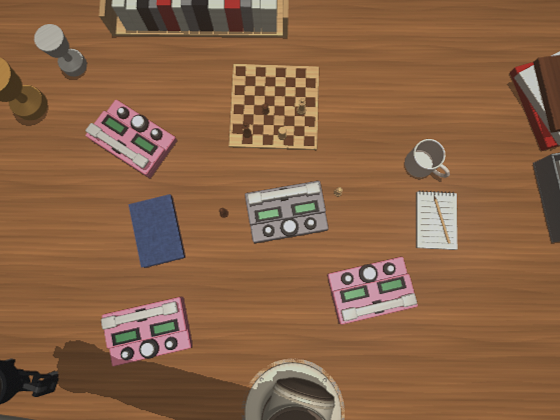

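View pics/scene0.png

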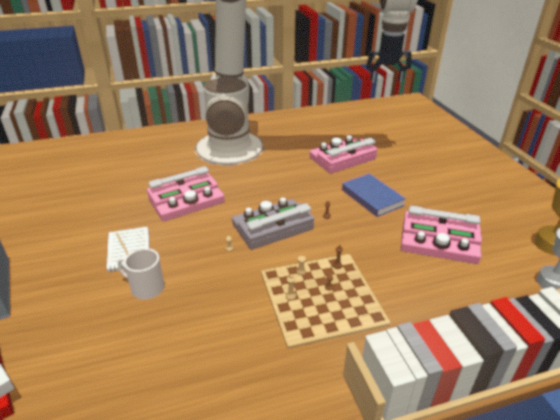

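The top view shows the grey clock near (287,212), with its step and buttons towards the robot and the large button near (289,227). The rocker pads are near (256,197) and (312,188). The spiral pad is on the right at (437,220), which is -y, so the right rocker end is the one to press. The book is on the left.

Run:
```python
from h import *
c=np.load("top0.npy",allow_pickle=True).item();im=c["img"]
x0,y0,x1,y1=235,170,345,250
cr=cv2.resize(im[y0:y1,x0:x1],None,fx=7,fy=7,interpolation=cv2.INTER_CUBIC);cv2.imwrite("pics/crop.png",cr)
hsv=cv2.cvtColor(im,cv2.COLOR_BGR2HSV)
m=((hsv[...,1]<45)&(hsv[...,2]>150)).astype(np.uint8)
m[:y0]=0;m[y1:]=0;m[:,:x0]=0;m[:,x1:]=0
n,l,s,ce=cv2.connectedComponentsWithStats(m)
for i in range(1,n):
    if s[i,4]>25:
        print(s[i],ce[i])
        z=.051 if s[i,4]<500 and ce[i][1]>210 else .07
        print(onz(c,*ce[i],z))
        r=cv2.minAreaRect(np.argwhere(l==i)[:,::-1].astype(np.float32));b=cv2.boxPoints(r)
        print(r);print([onz(c,*q,z)[:2].round(4).tolist() for q in b])
```

```text
[247 182  73  22 594] [283.21548822 192.56902357]
[0.54485132 0.02704892 0.07      ]
((283.0974426269531, 192.57582092285156), (9.874978065490723, 72.992919921875), 80.3947982788086)
[[0.5408, 0.1206], [0.5741, -0.062], [0.5488, -0.066], [0.5158, 0.1159]]
[248 193  76  30 511] [284.86888454 205.54990215]
[0.51148961 0.02259916 0.07      ]
((285.5164489746094, 207.6679229736328), (17.887508392333984, 73.83406066894531), 80.31121826171875)
[[0.5119, 0.1167], [0.5455, -0.0673], [0.5003, -0.0746], [0.4671, 0.1082]]
[295 214  32  19 261] [312.30268199 222.91954023]
[ 0.47043311 -0.04786004  0.051     ]
((310.6600341796875, 222.87998962402344), (15.2052640914917, 29.06888771057129), 79.69515228271484)
[[0.4827, -0.0037], [0.4968, -0.0768], [0.4583, -0.0835], [0.4444, -0.0107]]
[252 220  32  21 274] [265.42335766 231.16058394]
[0.44821744 0.07139209 0.051     ]
((267.45281982421875, 230.41510009765625), (15.48023796081543, 30.469038009643555), 79.3803482055664)
[[0.4621, 0.1082], [0.4772, 0.032], [0.4383, 0.0244], [0.4233, 0.1002]]
[284 220  12  12 113] [289.2300885 225.7699115]
[0.46257474 0.0109415  0.051     ]
((289.5, 225.5), (11.0, 11.0), 90.0)
[[0.4773, 0.0244], [0.4775, -0.0037], [0.4493, -0.0038], [0.4491, 0.0242]]
[308 220   6   5  26] [310.5 222. ]
[ 0.47275656 -0.04326534  0.051     ]
((310.5, 222.0), (4.0, 5.0), 90.0)
[[0.4778, -0.0369], [0.478, -0.0497], [0.4677, -0.0496], [0.4676, -0.0369]]
[266 227   5   6  26] [268.  229.5]
[0.45252393 0.06489839 0.051     ]
((268.0, 229.5), (5.0, 4.0), 90.0)
[[0.4589, 0.0701], [0.459, 0.0599], [0.4462, 0.0597], [0.4461, 0.0699]]
```

View pics/crop.png

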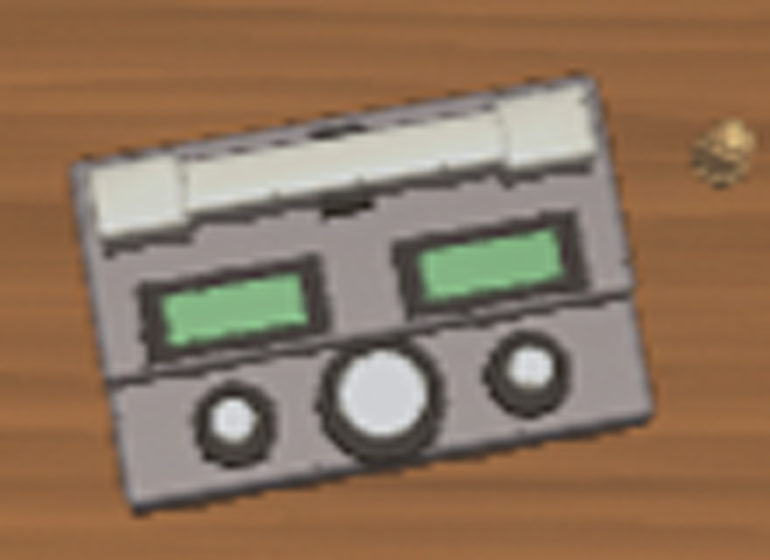

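The buttons measure 110 mm between the small ones, which matches. The clock yaw is about 10.6°, the resume button is at (0.4626, 0.0109), and the right rocker pad is at about (0.559, -0.047), which agrees with the pad seen in the image. I'll move above the button with the fingers shut.

Request:
play_rows(steps=[[[0,0,0,-0.11],[0,0,0,-0.11],[0,0,0,-0.11],[0,0,0,-0.11],[-0.0148,-0.0381,0,0]]], gripper=0, squeeze=20)

```text
time: 0.52
ee_pos: [0.1584, 0.5003, 0.2289]
tcp_rot: [-179.9, -0.1, -168.8]
wrist_force: [2.1, 0.8, 1.1]
opening: 0.0255
grasp_force: 0.0
```

Request:
play_rows(steps=[[[-0.0148,-0.0381,0,0],[-0.0148,-0.0381,0,0],[-0.0148,-0.0381,0,0],[-0.0148,-0.0381,0,0],[-0.0148,-0.0381,0,0]]])

```text
time: 0.93
ee_pos: [0.2683, 0.3221, 0.231]
tcp_rot: [-180.0, -0.0, -169.4]
wrist_force: [0.5, 0.3, 1.2]
opening: -0.0001
grasp_force: 0.0
```

Request:
play_rows(steps=[[[-0.0148,-0.0381,0,0],[-0.0148,-0.0381,0,0],[-0.0148,-0.0381,0,0],[-0.0148,-0.0381,0,0],[-0.0148,-0.0381,0,0]]])

```text
time: 1.35
ee_pos: [0.3762, 0.1483, 0.2312]
tcp_rot: [180.0, 0.0, -169.4]
wrist_force: [0.9, 1.1, 0.0]
opening: -0.0002
grasp_force: 0.0
```

Request:
play_rows(steps=[[[-0.0148,-0.0381,0,0],[-0.0148,-0.0381,0,0],[-0.0148,-0.0381,0,0],[-0.0148,-0.0381,0,0],[0,0,0,0]]])

```text
time: 1.77
ee_pos: [0.4643, 0.0063, 0.2301]
tcp_rot: [-179.9, -0.1, -169.7]
wrist_force: [0.3, 0.9, 0.4]
opening: -0.0003
grasp_force: 0.0
```

Run:
```python
from h import *
c=bot.camera("wrist");np.save("w1.npy",c,allow_pickle=True);im=c["img"].copy()
o=bot.get_obs();print(o)
for p in([.4626,.0109,.051],[.559,-.0473,.072],[.5314,.1002,.072],[*o["ee_pos"]]):
    q=pix(c,p);print(p,q);cv2.circle(im,tuple(int(v) for v in q),4,(0,0,255),1)
cv2.imwrite("pics/w1.png",im)
```

```text
{'time': 1.8167, 'q': array([ 1.06608276e+00, -6.79853386e+00, -1.66173278e+00,  9.52375499e+01,
       -1.85675797e-02, -9.25175230e+00]), 'qd': array([ 4.16422407, -2.00442041, -1.30710588,  1.19291418,  0.79486651,
        2.70698763]), 'joint_efforts': array([ -2.63688505, -37.79946327,  47.352705  ,  -0.55744054,
        -0.26571323,  -0.67413747]), 'ee_pos': array([0.46292006, 0.00852201, 0.23025203]), 'tcp_rot': array([-1.79997872e+02, -1.02423414e-01, -1.69682151e+02]), 'wrist_force': array([-1.09214814,  0.47400496,  0.13120957]), 'torque': array([ 0.07365919,  0.04386186, -0.00761078]), 'grasp_force': 0.0, 'opening': -0.00022161838437060317}
[0.4626, 0.0109, 0.051] [280.03518911 191.81809279]
[0.559, -0.0473, 0.072] [213.1721668  270.00071914]
[0.5314, 0.1002, 0.072] [347.73620224 269.4426692 ]
[np.float64(0.46292005840593603), np.float64(0.00852201301288044), np.float64(0.23025203285034)] [279.53557483 271.41504964]
```

View pics/w1.png

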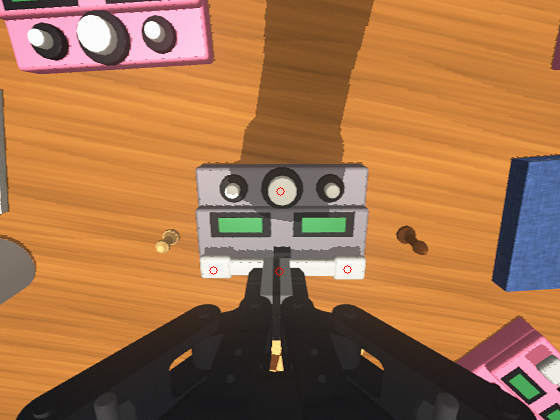

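The projected button (280,192) and the right pad (213,270) fall on the real ones, at about (282,190) and (214,267). Next I descend.

Request:
play_rows(steps=[[[0,0,0.033,0],[0,0,0.033,0],[0,0,0.033,0],[0,0,0.033,0],[0,0,0.02,0]]])

```text
time: 2.23
ee_pos: [0.4601, 0.0123, 0.0758]
tcp_rot: [180.0, -0.2, -169.3]
wrist_force: [-0.3, 0.4, -0.9]
opening: -0.0001
grasp_force: 0.0
```

Request:
play_rows(steps=[[[0,0,0.008,0],[0,0,0.005,0],[0,0,0.003,0],[0,0,0.002,0],[0,0,0.0015,0]]])

```text
time: 2.65
ee_pos: [0.4628, 0.0116, 0.0609]
tcp_rot: [-180.0, 0.1, -169.4]
wrist_force: [-0.4, -0.1, 0.2]
opening: -0.0001
grasp_force: 0.0
```

Request:
play_rows(steps=[[[0,0,0.0015,0],[0,0,0.0015,0],[0,0,0.0015,0],[0,0,0.0015,0],[0,0,0.0015,0]]])

```text
time: 3.07
ee_pos: [0.4623, 0.0113, 0.0525]
tcp_rot: [-180.0, 0.0, -169.4]
wrist_force: [1.0, -0.3, 2.2]
opening: 0.0001
grasp_force: 1.2
```

Request:
play_rows(steps=[[[0,0,0.0015,0],[0,0,0.0015,0],[0,0,0.0015,0],[0,0,0.001,0],[0,0,0.001,0]]])

```text
time: 3.48
ee_pos: [0.4623, 0.0114, 0.0459]
tcp_rot: [-180.0, 0.0, -169.4]
wrist_force: [1.0, -0.7, 8.8]
opening: 0.0004
grasp_force: 4.7
```

Request:
play_rows(steps=[[[0,0,0.001,0],[0,0,0.001,0],[0,0,0.0005,0],[0,0,0,0],[0,0,0,0]]])

```text
time: 3.9
ee_pos: [0.4625, 0.0114, 0.0457]
tcp_rot: [-180.0, 0.1, -169.4]
wrist_force: [-7.6, -1.0, 25.2]
opening: -0.0001
grasp_force: 12.4
```

Run:
```python
from h import *
c=bot.camera("wrist");cv2.imwrite("pics/w2.png",c["img"][100:,100:460])
o=bot.get_obs();print(o["ee_pos"],o["wrist_force"])
```

```text
[0.46250112 0.01137435 0.04567796] [-8.37885086 -0.12359074 24.45505907]
```

View pics/w2.png

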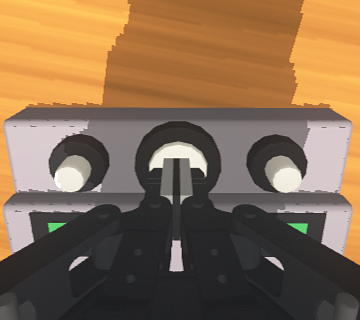

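The button is on its hard stop, sunk flush in its collar, and the small ones are up. The tip reads about 3.5 mm high. I raise slowly at first, then clear.

Request:
play_rows(steps=[[[0,0,-0.002,0],[0,0,-0.002,0],[0,0,-0.002,0],[0,0,-0.002,0],[0,0,-0.002,0]]])

```text
time: 4.37
ee_pos: [0.4622, 0.0114, 0.0533]
tcp_rot: [-180.0, 0.0, -169.4]
wrist_force: [2.2, -0.8, 1.7]
opening: 0.0001
grasp_force: 1.0
```

Request:
play_rows(steps=[[[0,0,-0.004,0],[0,0,-0.01,0],[0,0,-0.02,0],[0,0,-0.02,0],[0,0,-0.01,0]]])

```text
time: 4.78
ee_pos: [0.4624, 0.0114, 0.1197]
tcp_rot: [-180.0, 0.1, -169.4]
wrist_force: [0.7, -0.9, -0.0]
opening: 0.0001
grasp_force: 0.0
```

Run:
```python
from h import *
o=bot.get_obs();c=bot.camera("wrist");print(o["ee_pos"],o["tcp_rot"],o["wrist_force"])
for p in([.4626,.0109,.051],[.559,-.0473,.072]): print(pix(c,p))
cv2.imwrite("pics/w3.png",c["img"])
y=np.radians(o["tcp_rot"][2]);d=np.array([.559,-.0473])-o["ee_pos"][:2]
print("tool dx,dy",d@[np.cos(y),np.sin(y)],d@[np.sin(y),-np.cos(y)])
```

```text
[0.46240996 0.01143304 0.11972803] [-1.79986920e+02  8.52648124e-02 -1.69386593e+02] [ 0.69692658 -0.88786011 -0.04551325]
[274.50872837 227.54833574]
[176.92280869 339.77656188]
tool dx,dy -0.08412007496267761 -0.07551833168504006
```

View pics/w3.png

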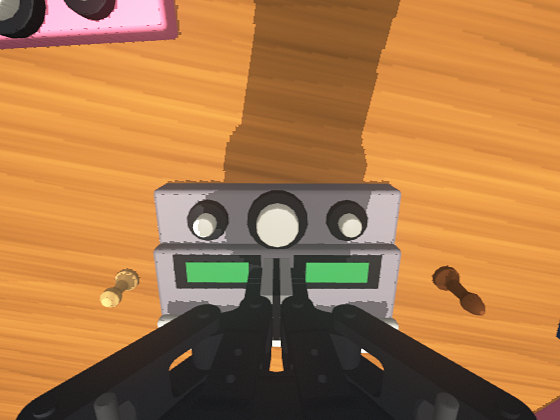

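The button is back up at (277,226), and the clock has not shifted (predicted 275,228). Now I move over the right pad.

Request:
play_rows(steps=[[[-0.021,-0.0188,0,0],[-0.021,-0.0188,0,0],[-0.021,-0.0188,0,0],[-0.021,-0.0188,0,0],[0,0,0,0]]])

```text
time: 5.25
ee_pos: [0.561, -0.0491, 0.1153]
tcp_rot: [-180.0, -0.1, -169.5]
wrist_force: [0.3, -0.3, -0.6]
opening: 0.0
grasp_force: 0.0
```

Request:
play_rows(steps=[[[0,0,0.012,0],[0,0,0.012,0],[0,0,0.008,0],[0,0,0.003,0],[0,0,0.0015,0]]])

```text
time: 5.67
ee_pos: [0.5574, -0.0466, 0.0797]
tcp_rot: [180.0, -0.1, -169.4]
wrist_force: [-0.8, -0.4, -0.4]
opening: -0.0004
grasp_force: 0.0
```

Run:
```python
from h import *
o=bot.get_obs();print(o["ee_pos"],o["wrist_force"])
c=bot.camera("scene");cv2.imwrite("pics/s1.png",cv2.resize(c["img"][170:260,200:340],None,fx=5,fy=5,interpolation=cv2.INTER_CUBIC))
```

```text
[ 0.55738529 -0.04658048  0.07970389] [-0.80903894 -0.4451297  -0.39592951]
```

View pics/s1.png

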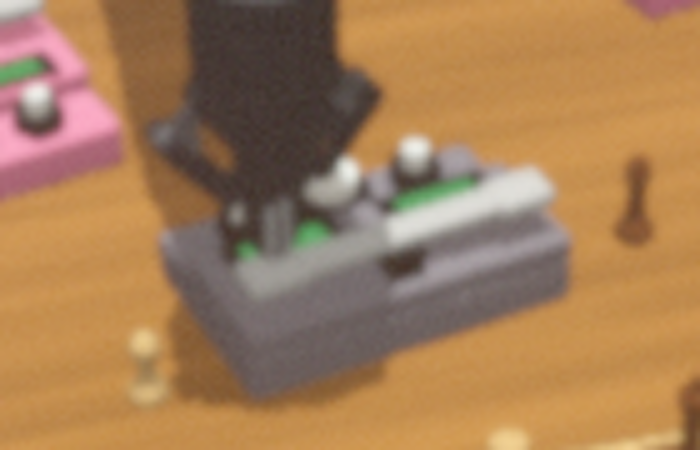

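The fingers stand over the right pad at about (265,260) in the crop. I press slowly.

Request:
play_rows(steps=[[[0,0,0.0015,0],[0,0,0.0015,0],[0,0,0.0015,0],[0,0,0.0015,0],[0,0,0.0015,0]]])

```text
time: 6.13
ee_pos: [0.5586, -0.0471, 0.0733]
tcp_rot: [-180.0, 0.0, -169.4]
wrist_force: [-0.1, 0.8, 0.2]
opening: 0.0004
grasp_force: 0.0
```

Request:
play_rows(steps=[[[0,0,0.0015,0],[0,0,0.0015,0],[0,0,0.001,0],[0,0,0.001,0],[0,0,0.001,0]]])

```text
time: 6.55
ee_pos: [0.5585, -0.0471, 0.0674]
tcp_rot: [-180.0, 0.0, -169.4]
wrist_force: [-0.9, -0.8, 2.0]
opening: 0.0003
grasp_force: 0.9
```

Request:
play_rows(steps=[[[0,0,0.001,0],[0,0,0.001,0],[0,0,0.001,0],[0,0,0.001,0],[0,0,0,0]]])

```text
time: 6.97
ee_pos: [0.5585, -0.0471, 0.0631]
tcp_rot: [-180.0, -0.0, -169.4]
wrist_force: [0.8, -0.8, 0.3]
opening: 0.0001
grasp_force: 0.4
```

Request:
play_rows(steps=[[[0,0,0.001,0],[0,0,0.001,0],[0,0,0.001,0],[0,0,0,0],[0,0,0,0]]])

```text
time: 7.38
ee_pos: [0.5587, -0.047, 0.0617]
tcp_rot: [-180.0, 0.1, -169.4]
wrist_force: [-4.7, -0.4, 11.4]
opening: -0.0001
grasp_force: 5.8
```

That is the hard stop: 11 N, with z stalled at 0.0617. I lift clear and away.

Request:
play_rows(steps=[[[0,0,-0.002,0],[0,0,-0.003,0],[0,0,-0.005,0],[0,0,-0.01,0],[0,0,-0.02,0]]])

```text
time: 7.8
ee_pos: [0.5573, -0.0469, 0.0991]
tcp_rot: [179.9, -0.2, -169.4]
wrist_force: [0.9, 0.4, 0.0]
opening: -0.0003
grasp_force: 0.0
```

Request:
play_rows(steps=[[[0,0,-0.03,0],[0,0,-0.03,0],[0,0,-0.03,0],[0.01,0.03,-0.02,0],[0.03,0,0,0]]])

```text
time: 8.22
ee_pos: [0.516, -0.0224, 0.2149]
tcp_rot: [-180.0, 0.4, -169.3]
wrist_force: [1.6, -1.2, 1.0]
opening: -0.0002
grasp_force: 0.0
```

Request:
play_rows(steps=[[[0.04,0,0,0],[0.04,0,0,0],[0.04,0,0,0],[0.02,0,0,0],[0,0,0,0]]])

```text
time: 8.63
ee_pos: [0.3731, -0.0511, 0.212]
tcp_rot: [-180.0, 0.1, -169.4]
wrist_force: [-0.6, 0.0, 0.3]
opening: -0.0001
grasp_force: 0.0
```

Run:
```python
from h import *
o=bot.get_obs();print(o["ee_pos"],o["wrist_force"])
s=bot.camera("scene")["img"][170:260,200:340];t=bot.camera("top")["img"][165:255,225:365]
cv2.imwrite("pics/end.png",np.hstack([cv2.resize(i,(392,252),interpolation=cv2.INTER_CUBIC) for i in(s,t)]))
```

```text
[ 0.37309517 -0.05107464  0.21195932] [-0.6113812   0.0106473   0.29443138]
```

View pics/end.png

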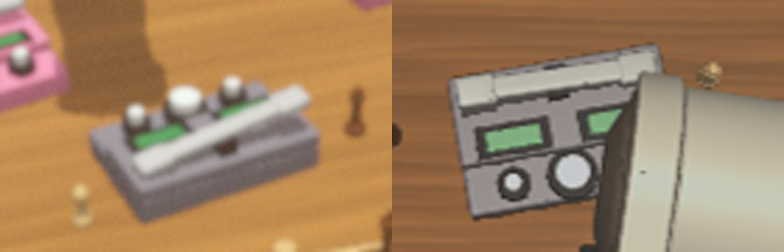

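The rocker is tilted with its right end (150,160) down and its left end (300,97) up. The buttons are all up, the clock is in place, and the hand is clear.

```bash
python3 -c "
from workcell import bot
print(bot.job_done())"
```

```text
the job is handed in; nothing more can be done
None
```

The job is handed in, after about 9 s of the 32 s allowed: I pressed the large middle button fully in and it came back up, then pressed the right rocker end (score pad side) to its stop, where it stayed down; the clock was unmoved in the last pictures and the hand is clear, though the button press reached about 25 N at the stop.

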